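# Put the brass drift into its red tube

## Robot

A 6-joint arm with a two-finger parallel gripper is mounted at the origin on the work surface. World frame = base frame: x ahead of the robot, y to its left, z up, the work surface at z = 0. Lengths are in m, angles in rad, forces in N, time in s.
With the tool pointing down it reaches from about 0.225 to 0.875 m from the base axis. Payload 3.4 kg.
Tool frame: the origin (TCP) lies midway between the tips of the shut fingers; the grasp point (between the pads) lies 19 mm behind it; x points along the fingers, z is the direction in which the jaws open and shut, and the axes are right-handed (so a half turn about x gives the same grasp; the last joint's range is limited). The gripper opens to 85 mm and grips with 20 to 120 N. Pads are 22 mm wide; open, the fingers measure 114 mm over their backs; the gripper's body (76 mm by 85 mm) begins 54 mm behind the grasp point. The pads swing forward as they close: fully open they stand 13 mm farther back than shut.
Start: joints at [-1.363, 0.276, 1.505, -0, 1.361, -0.121], TCP at [0.186, -0.544, 0.231] pointing down, gripper open.
Joint ranges: [-2.89, 2.89], [-0.75, 2.08], [0.22, 2.7], [-1.18, 4.32], [0.11, 2.71], [-2.7, 2.7]. Speed limits (rad/s): [2.57, 2.57, 3.14, 3.14, 3.14, 3.14].

## Interface

Orientations are given as a unit quaternion [w, x, y, z].
In Python, from rig import manip, eyes gives the robot as it stands. The module is installed in compiled form; this text tells all that it offers.
- The arm moves only by the shell command python3 -m crank 'ROWS' [FORCE]. ROWS is JSON, a list of rows, each a list of 7 numbers: the shift along the tool's x, y, z in cm, then the turn, a rotation vector about the tool's x, y, z in degrees, then the finger opening in cm, from 0 to 8.54. A call has 1 to 5 rows; each row is the pose to reach, as a shift and turn from the pose commanded when the call began, along the tool's axes at that moment; what a row does not reach only later rows make up. A row lasts 1/8 s, in which the tool goes at most 62.5 mm and 10.7 degrees, less where a joint would pass 70% of its speed; a pose out of reach is approached as far as the arm can. A call with a gripper value outside its range is refused whole. The fingers move at their own pace and stop on an object; FORCE is the grip in N (left out, the last holds). Time passes only in rows, so rows that repeat a pose let the fingers close. It gives the time, the measured TCP pose, the force and the opening at its end, in the units of the state.
- manip.get_state(): the state, without advancing time (a new reading comes with each control period).
- eyes.get_image(name): name is "scene" or "top" or "wrist"; returns a dict with "color" (384x512x3 uint8, blue, green, red), "z_map" (384x512 float32, m along the optical axis (not along the pixel's ray), 0 where there is no reading), "vertical_fov" (degrees; the focal length in pixels is half the picture's height over the tangent of half this angle, whatever the lens; pixels are square), "cx", "cy" (the principal point, pixels), "dist" ([k1, k2, p1, p2, k3] as OpenCV has them; the pictures are not rectified), "eye" and "attitude" of the camera in the world. Camera axes: x right, y up, looking along -z (the intrinsics and any distortion apply to the point x, -y, -z); pixel columns grow to the right and rows downward; lengths in m; the calibration is good to about 2 mm. A picture is of the moment at which its call begins.
- manip.sign_off(): hands the job in, once; it reports no verdict.
The state is a dict: "clock": time; "qpos": joint angles; "qd": joint speeds; "effort": joint torques, N m; "position": TCP position; "ee_rot": TCP orientation; "contact_force": force on the tool from outside, world axes, zero at the start; "moment": the same for the moment, N m; "width": finger opening in m.
Only numpy, scipy, OpenCV 4.12 (cv2) and the standard library are available. Lean on these libraries where they do the work, as an engineer would, in place of code of your own. Each camera call takes 0.05 s, during which the arm holds its last target.

## Task

Take the brass drift out of the wooden block on the mechanic's bench and drop it end-down into the red tube holder, so that it stands all the way down on the bottom of the tube. Leave the steel and the nylon drifts standing in the block; the blue tube is for another tool.

Things in the scene. Friction and masses are not known exactly. Their poses are not given: they have to be found in the camera images.
- brass_drift_center (a point): Centre (half-way up) of the brass drift: a loose golden rod, 22 mm diameter, 150 mm long, 0.3 to 0.55 kg, both ends alike. It stands in a hole of a fixed wooden block, its top 160 mm above the bench; z along the rod, up; yaw has no meaning. Grip it 15 to 30 mm below its top: with a lower grip its end would strike the gripper's palm.
- steel_drift_center (a point): Centre of the dark grey steel drift, same size and shape, to be left standing in another hole of the same block. The light-wood block is 230 mm long, 70 mm wide and 50 mm high, with three holes in a row along its length, 80 mm apart, 25 mm wide and 40 mm deep; its length lies within 0.5 rad of the world y axis.
- nylon_drift_center (a point): Centre of the white nylon drift, same size and shape, to be left standing in another hole of the block.
- red_tube_mouth (a point): Centre of the open mouth of the red holder: an upright round tube, 52 mm outside and 44 mm inside diameter, on a 90 mm square steel foot fixed to the bench. Mouth 96 mm above the bench, inside depth 90 mm; z up. A drift standing in it rises 60 mm above the mouth. A blue holder of the same shape stands at least 130 mm away, centre to centre.
Things that resemble listed ones, but are neither listed nor needed, are in the scene too. There is more than one size of the part that bears brass_drift_center; the job needs the smaller. What is shaped like the part that bears steel_drift_center but green or pink is not meant.

How it is judged:
At the end, for the whole second after the job is handed in: The brass drift stands at rest in the red tube: its centre within 20 mm of the tube's axis and at least 6 mm below the mouth (15 mm when fully down), leaning less than 20 degrees (it may lean against the tube wall). The steel and nylon drifts still stand in the block, leaning less than 14 degrees (horizontal distance between brass_drift_center and red_tube_mouth below 0.02 m and z of brass_drift_center in the frame of red_tube_mouth below -0.006 m and angle between brass_drift_center's own z axis and vertical below 0.35 rad and linear speed of brass_drift below 0.03 m/s and angle between each of steel_drift_center, nylon_drift_center's own z axis and vertical below 0.25 rad); the robot touches nothing.
It fails at once if the steel drift is taken from its place (moved more than 30 mm) (distance of steel_drift_center from where it was at the start of the episode above 0.03 m).
It fails at once if the nylon drift is taken from its place (moved more than 30 mm) (distance of nylon_drift_center from where it was at the start of the episode above 0.03 m).
It also fails if it takes over 48 s, if anything falls off the work surface, if the arm or the gripper's body presses on something with over 40 N, if the wrist force passes 120 N, or if a joint passes its speed limit or range.

## Working session

There is one attempt and no reset: what is moved stays moved. The work goes in short steps, Python scripts to look and compute and a shell command to move; the robot and the scene stay as the last step left them, time stands still between calls to the robot, and variables do not carry over. Pictures are saved under pics/ and viewed, and the job is handed in when it is done.

```bash
mkdir -p pics; python3 - <<'E'
from rig import manip, eyes
import cv2
for n in("scene","top"):
    d=eyes.get_image(n); cv2.imwrite(f"pics/{n}0.png",d["color"])
    print(n,d["vertical_fov"],d["cx"],d["cy"],d["dist"],d["eye"],d["attitude"])
print(manip.get_state())
E
```

```text
scene 44.84381392485659 252.40242292693034 194.25567602043455 [0.0323204 0.        0.        0.        0.       ] [ 0.93809601 -0.50609329  1.02024353] [0.90849835 0.28608385 0.09808987 0.2883837 ]
top 43.04555111015851 260.56484058150676 199.03503545245286 [0.01182587 0.         0.         0.         0.        ] [ 3.37490766e-01 -2.36915208e-04  1.13825030e+00] [ 0.71283414  0.06642248 -0.06657187 -0.69499908]
{'clock': 0.1, 'qpos': array([-1.36300240e+00,  2.76526885e-01,  1.50600702e+00, -1.83012503e-05,
        1.36071933e+00, -1.21020732e-01]), 'qd': array([ 0.00040024, -0.0024993 , -0.00233243,  0.00091853, -0.00022115,
       -0.00045324]), 'effort': array([ 1.20373843e-03, -4.17699838e+01, -2.46406424e+01, -1.09215571e-04,
        5.80034248e-03, -6.92026191e-06]), 'position': array([ 0.18555772, -0.54373066,  0.2305288 ]), 'ee_rot': array([ 0.57465516,  0.41181477,  0.57552923, -0.41103059]), 'contact_force': array([ 0.41705014, -0.29719503, -0.74003638]), 'moment': array([ 0.02106677,  0.01428706, -0.00984316]), 'width': 0.0851090259348367}
```

View pics/scene0.png

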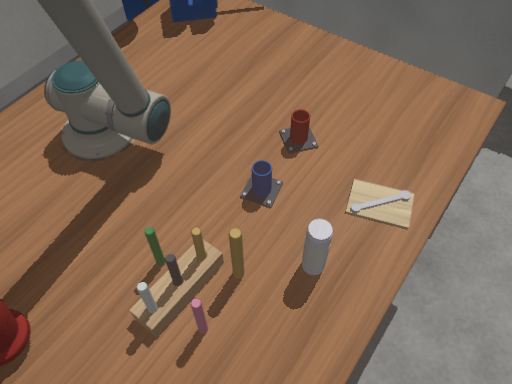

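View pics/top0.png

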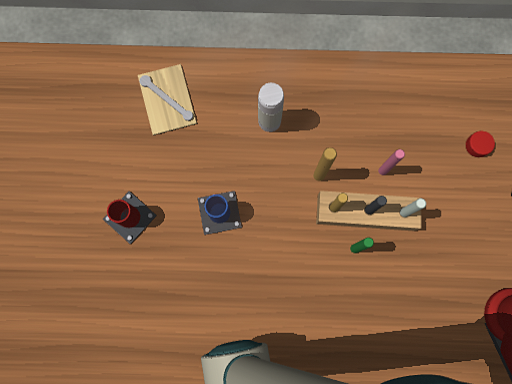

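Candidates for the brass drift are the golden rod in the block, at scene (199,240) and top (339,203), and the taller golden rod loose on the bench, at scene (237,252) and top (326,165), which is the larger decoy. The green, pink, dark and white rods aren't golden. For the target tube, red is at top (122,212) and blue at top (217,208). I choose the golden rod in the block and the red tube, and will now measure both and check a close crop.

```bash
cat > h.py <<'E'
from rig import manip, eyes
import numpy as np, cv2
from scipy.spatial.transform import Rotation as R
def rot(q): return R.from_quat([q[1],q[2],q[3],q[0]])
def cloud(d):
    z=d["z_map"];h,w=z.shape;f=h/2/np.tan(np.radians(d["vertical_fov"])/2)
    K=np.array([[f,0,d["cx"]],[0,f,d["cy"]],[0,0,1.]])
    u,v=np.meshgrid(np.arange(w),np.arange(h))
    p=cv2.undistortPoints(np.stack([u,v],-1).reshape(-1,1,2).astype(np.float64),K,np.array(d["dist"],float)).reshape(h,w,2)
    P=np.stack([p[...,0]*z,-p[...,1]*z,-z],-1)
    W=rot(d["attitude"]).apply(P.reshape(-1,3)).reshape(h,w,3)+d["eye"]
    W[z==0]=np.nan
    return W
E
python3 - <<'E'
from h import *
C={}
for n in("scene","top"):
    d=eyes.get_image(n);W=cloud(d);C[n]=W
    np.save(n+".npy",W);np.save(n+"c.npy",d["color"])
    print(n,"bench z",np.nanmedian(W[...,2]))
    c=d["color"]
    s=dict(scene=(130,215,130,130),top=(300,130,140,130))[n]
    x,y,w,h=s; cv2.imwrite(f"pics/{n}crop.png",cv2.resize(c[y:y+h,x:x+w],None,fx=4.4,fy=4.4,interpolation=cv2.INTER_CUBIC))
# rods: cluster points above block by height
for n in C:
    W=C[n]; m=(W[...,2]>0.1)&(W[...,2]<0.23)&(W[...,0]>0.1)&(W[...,0]<.6)&(W[...,1]>-.5)&(W[...,1]<.5)
    k,l=cv2.connectedComponents(m.astype(np.uint8))
    for i in range(1,k):
        q=W[l==i]
        if len(q)<12: continue
        v,u=np.nonzero(l==i); zt=np.percentile(q[:,2],97); t=q[q[:,2]>zt-0.006]
        print(n,len(q),(int(u.mean()),int(v.mean())),"ztop",zt.round(4),"top mean",t.mean(0).round(4),(np.ptp(t,axis=0)).round(3))
# tubes
for n in C:
    W=C[n]; m=(W[...,2]>0.088)&(W[...,2]<0.105)&(W[...,0]>0.1)&(W[...,0]<.6)&(W[...,1]>0)&(W[...,1]<.5)
    k,l=cv2.connectedComponents(m.astype(np.uint8))
    for i in range(1,k):
        q=W[l==i]
        if len(q)<12: continue
        v,u=np.nonzero(l==i)
        (cc,r)=cv2.minEnclosingCircle(q[:,:2].astype(np.float32))
        print("tube",n,len(q),(int(u.mean()),int(v.mean())),np.round(cc,4),round(r,4),q[:,2].max())
E
```

```text
scene bench z -0.0001662629223908585
top bench z -0.0009131474989860777
scene 2513 (137, 116) ztop 0.2217 top mean [0.2127 0.0064 0.2229] [0.052 0.09  0.014]
scene 178 (151, 236) ztop 0.1524 top mean [ 0.4457 -0.2206  0.15  ] [0.019 0.022 0.008]
scene 194 (197, 237) ztop 0.1619 top mean [ 0.5346 -0.1684  0.1596] [0.02  0.021 0.007]
scene 209 (171, 263) ztop 0.1622 top mean [ 0.5305 -0.2478  0.1598] [0.022 0.02  0.007]
scene 221 (144, 291) ztop 0.1618 top mean [ 0.5273 -0.3264  0.1597] [0.021 0.021 0.009]
top 151 (340, 200) ztop 0.1612 top mean [ 0.5306 -0.1656  0.1588] [0.021 0.019 0.008]
top 160 (378, 202) ztop 0.161 top mean [ 0.527  -0.2449  0.1585] [0.021 0.021 0.007]
top 178 (416, 205) ztop 0.1612 top mean [ 0.5232 -0.3243  0.1587] [0.019 0.021 0.007]
top 137 (365, 243) ztop 0.1514 top mean [ 0.4418 -0.2185  0.1485] [0.019 0.021 0.007]
top 1656 (229, 358) ztop 0.2197 top mean [0.2002 0.0489 0.2202] [0.047 0.043 0.016]
tube scene 118 (299, 117) [0.505  0.3067] 0.0286 0.09908427622364757
tube scene 29 (156, 138) [0.2371 0.0222] 0.022 0.10444296179123114
tube scene 136 (261, 168) [0.5214 0.0974] 0.0273 0.10073624942782178
tube top 144 (215, 206) [0.5184 0.0991] 0.026 0.10119767533581281
tube top 158 (118, 211) [0.5021 0.3095] 0.026 0.09960418550215322
```

View pics/scenecrop.png

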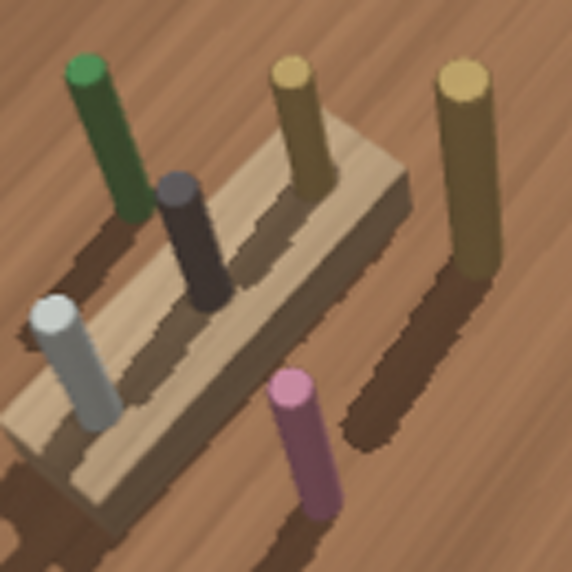

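```bash
python3 - <<'E'
from h import *
for n in("scene","top"):
    W=np.load(n+".npy"); m=(W[...,2]>0.06)&(W[...,2]<0.26)&(W[...,0]>0.55)&(W[...,0]<.8)&(W[...,1]>-.5)&(W[...,1]<.5)
    k,l=cv2.connectedComponents(m.astype(np.uint8))
    for i in range(1,k):
        q=W[l==i]
        if len(q)<12: continue
        v,u=np.nonzero(l==i); zt=np.percentile(q[:,2],97); t=q[q[:,2]>zt-0.006]
        print(n,len(q),(int(u.mean()),int(v.mean())),"ztop",zt.round(4),"top mean",t.mean(0).round(4),(np.ptp(t,axis=0)).round(3))
s=manip.get_state(); print(rot(s["ee_rot"]).as_matrix().round(4)); 
d=eyes.get_image("wrist");cv2.imwrite("pics/w0.png",d["color"]);print(d["eye"],s["position"])
E
```

```text
scene 1044 (317, 241) ztop 0.172 top mean [ 0.7506 -0.0157  0.17  ] [0.05  0.052 0.007]
scene 471 (236, 247) ztop 0.1932 top mean [ 0.6187 -0.1382  0.1912] [0.026 0.024 0.009]
scene 259 (198, 310) ztop 0.1518 top mean [ 0.6336 -0.29    0.1497] [0.022 0.021 0.008]
top 927 (270, 102) ztop 0.1721 top mean [ 0.7499 -0.0139  0.1696] [0.052 0.049 0.009]
top 351 (325, 161) ztop 0.1933 top mean [ 0.6138 -0.1355  0.1907] [0.026 0.027 0.008]
top 230 (394, 158) ztop 0.1512 top mean [ 0.6315 -0.2874  0.149 ] [0.019 0.021 0.008]
[[-2.000e-04  9.464e-01  3.229e-01]
 [ 1.100e-03  3.229e-01 -9.464e-01]
 [-1.000e+00  2.000e-04 -1.100e-03]]
[ 0.25770435 -0.52044344  0.37384856] [ 0.18560783 -0.54390676  0.23076471]
```

The scene crop shows the slimmer golden rod in the block with its top at crop (292,70), about (196,231) in the full picture. The fatter, taller golden rod on the bench is at crop (463,80) and its top is at z 0.193. That confirms the block rod, with its top at z 0.16 near (0.5325,-0.167). I'll approach with the jaws at about -35°, pointing between the neighbouring rods.

```bash
python3 -m crank '[[-1,4.5,-2.45,-7.2,0,0,5.5],[-2,9,-4.9,-14.4,0,0,5.5],[-3,13.5,-7.35,-21.6,0,0,5.5],[-3,18,-9.8,-28.8,0,0,5.5],[-3,22.5,-12.25,-36,0,0,5.5]]' 40
python3 - <<'E'
from h import *
s=manip.get_state();r=rot(s["ee_rot"]);print(r.as_matrix().round(3),s["width"])
print("to hover cm",100*r.inv().apply(np.array([.5325,-.167,.25])-s["position"]))
E
```

```text
clock: 0.88
position: [0.36, -0.3544, 0.2615]
ee_rot: [0.675, 0.212, 0.674, -0.212]
contact_force: [0.9, -0.6, -0.3]
width: 0.0553
[[ 0.001  0.573  0.82 ]
 [-0.001  0.82  -0.573]
 [-1.    -0.     0.001]] 0.05533291578552897
to hover cm [ 1.15147182 25.23802972  3.40547338]
```

```bash
python3 -m crank '[[0,5,0.7,0,0,0,5.5],[0,10,1.4,0,0,0,5.5],[0,15,2.1,0,0,0,5.5],[0,20,2.8,0,0,0,5.5],[0,25.2,3.4,0,0,0,5.5]]'
python3 -m crank '[[0,0,0,0,0,0,5.5],[0,0,0,0,0,0,5.5]]'
python3 - <<'E'
from h import *
s=manip.get_state();r=rot(s["ee_rot"]);print(s["position"],s["width"])
d=eyes.get_image("wrist");cv2.imwrite("pics/w1.png",d["color"]);W=cloud(d);np.save("w1.npy",W)
print(d["eye"])
m=(W[...,2]>0.14)&(W[...,2]<0.2)
k,l=cv2.connectedComponents(m.astype(np.uint8))
for i in range(1,k):
    q=W[l==i]
    if len(q)<30: continue
    v,u=np.nonzero(l==i); zt=np.percentile(q[:,2],97); t=q[q[:,2]>zt-0.005]
    c,rad=cv2.minEnclosingCircle(t[:,:2].astype(np.float32))
    print(len(q),(int(u.mean()),int(v.mean())),zt.round(4),t.mean(0).round(4),np.round(c,4),round(rad,4), "d tool cm",100*r.inv().apply(np.array([*c,.119])-s["position"]))
E
```

```text
clock: 1.5
position: [0.5329, -0.168, 0.2613]
ee_rot: [0.674, 0.213, 0.674, -0.214]
contact_force: [0.3, -0.7, -0.7]
width: 0.0553
clock: 1.75
position: [0.5316, -0.1693, 0.261]
ee_rot: [0.674, 0.213, 0.674, -0.214]
contact_force: [-0.0, -0.0, 0.1]
width: 0.055
[ 0.53159877 -0.16926906  0.26104934] 0.05500737711362559
[ 0.57567969 -0.10803337  0.40401698]
1504 (320, 100) 0.1935 [ 0.6162 -0.1366  0.1919] [ 0.6168 -0.137 ] 0.0141 d tool cm [14.19415467  7.55909768  5.12055022]
547 (252, 185) 0.1615 [ 0.533  -0.1667  0.16  ] [ 0.5328 -0.1676] 0.0111 d tool cm [1.42047010e+01 2.26712587e-01 1.07534984e-02]
447 (407, 225) 0.1515 [ 0.6317 -0.288   0.1499] [ 0.6317 -0.2891] 0.0108 d tool cm [14.20067012 -4.02569297 15.08996794]
472 (295, 250) 0.1614 [ 0.5285 -0.2448  0.1599] [ 0.5286 -0.2467] 0.0106 d tool cm [14.20935966 -6.48630279  4.21733726]
361 (212, 271) 0.1513 [ 0.4454 -0.2193  0.1497] [ 0.4439 -0.2202] 0.0112 d tool cm [14.21694716 -9.1971411  -4.23017331]
```

View pics/w1.png

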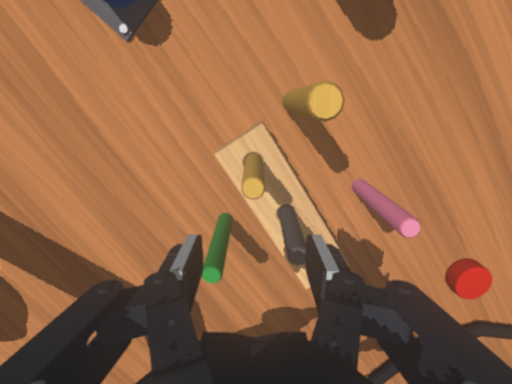

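The wrist picture shows the block's golden rod with its top at (254,187), centred between the open fingers in jaw direction. The tall decoy at (325,100), the steel at (295,255) and the green at (212,270) are all outside the fingers' path. I'll descend.

```bash
python3 -m crank '[[2,0.25,0,0,0,0,5.5],[5,0.25,0,0,0,0,5.5],[8,0.25,0,0,0,0,5.5],[11,0.25,0,0,0,0,5.5],[14.4,0.25,0,0,0,0,5.5]]'
python3 -m crank '[[0,0,0,0,0,0,5.5],[0,0,0,0,0,0,5.5]]'
```

```text
clock: 2.42
position: [0.5328, -0.1688, 0.1169]
ee_rot: [0.674, 0.214, 0.673, -0.215]
contact_force: [0.7, -0.3, -0.4]
width: 0.0549
clock: 2.68
position: [0.5338, -0.1683, 0.1185]
ee_rot: [0.675, 0.214, 0.673, -0.214]
contact_force: [-0.4, 0.9, 0.3]
width: 0.0552
```

```bash
python3 -m crank '[[0,0,0,0,0,0,4],[0,0,0,0,0,0,2.8],[0,0,0,0,0,0,1.5],[0,0,0,0,0,0,1.5],[0,0,0,0,0,0,1.5]]' 60
python3 -m crank '[[0,0,0,0,0,0,1.5],[0,0,0,0,0,0,1.5],[0,0,0,0,0,0,1.5]]' 60
python3 - <<'E'
from h import *
d=eyes.get_image("scene");cv2.imwrite("pics/s2.png",cv2.resize(d["color"][180:340,110:290],None,fx=4,fy=3.7))
E
```

```text
clock: 3.3
position: [0.5334, -0.167, 0.1184]
ee_rot: [0.674, 0.213, 0.674, -0.214]
contact_force: [-1.6, -0.1, 5.7]
width: 0.0205
clock: 3.68
position: [0.5334, -0.167, 0.1184]
ee_rot: [0.674, 0.213, 0.674, -0.214]
contact_force: [-2.3, 0.6, 6.3]
width: 0.0208
```

View pics/s2.png

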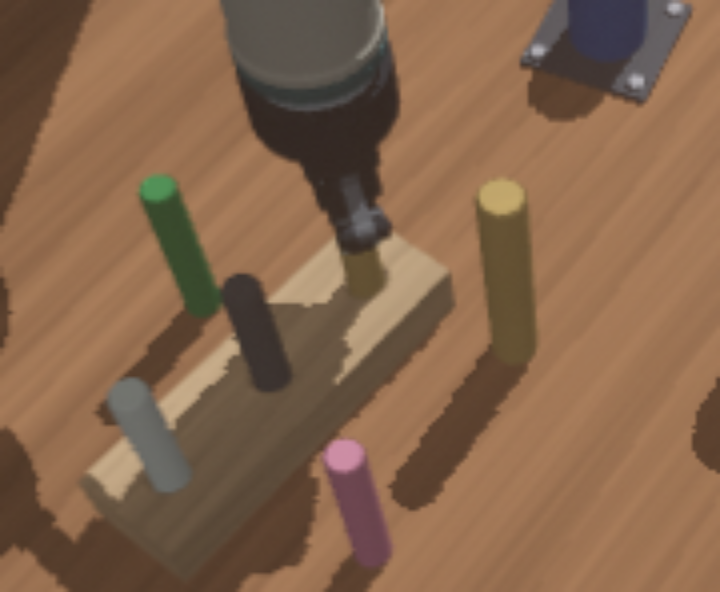

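The crop shows the fingers closed on the brass rod at crop (362,235), with its lower part visible at (365,270). The neighbours are all upright. Next I'll lift it straight up.

```bash
python3 -m crank '[[-2,0,0,0,0,0,1.5],[-5,0,0,0,0,0,1.5],[-8.5,0,0,0,0,0,1.5],[-12,0,0,0,0,0,1.5],[-15.5,0,0,0,0,0,1.5]]' 60
python3 -m crank '[[-1,0,0,0,0,0,1.5],[-1,0,0,0,0,0,1.5]]' 60
python3 - <<'E'
from h import *
s=manip.get_state();r=rot(s["ee_rot"]);print(s["position"],s["width"],s["contact_force"])
for t in((.5035,.308,s["position"][2]),): print("to tube cm",100*r.inv().apply(np.array(t)-s["position"]))
d=eyes.get_image("scene");cv2.imwrite("pics/s3.png",cv2.resize(d["color"][100:340,110:360],None,fx=3,fy=2.5))
d=eyes.get_image("wrist");cv2.imwrite("pics/w3.png",d["color"])
E
```

```text
clock: 4.35
position: [0.5329, -0.1668, 0.2725]
ee_rot: [0.674, 0.214, 0.675, -0.213]
contact_force: [-0.5, 0.2, -4.1]
width: 0.0205
clock: 4.6
position: [0.5332, -0.167, 0.2817]
ee_rot: [0.674, 0.214, 0.674, -0.214]
contact_force: [-0.3, -0.5, -3.8]
width: 0.0201
[ 0.53319443 -0.16700283  0.28168324] 0.020101448392553144 [-0.32128194 -0.53515393 -3.77060358]
to tube cm [ 6.64578800e-03  3.71261964e+01 -2.97781796e+01]
```

View pics/s3.png

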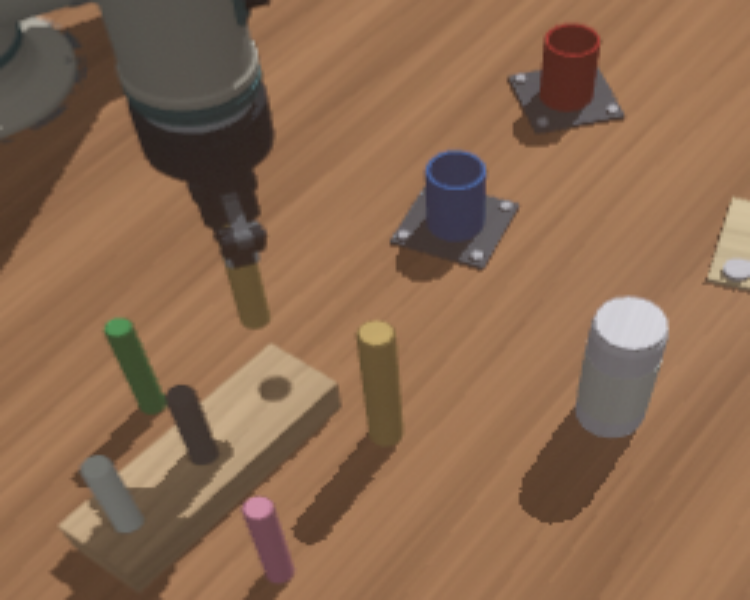

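View pics/w3.png

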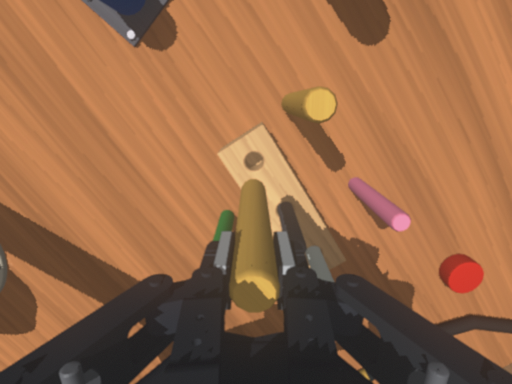

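The scene crop shows the rod lifted clear, with its lower end at crop (255,320) and the hole empty at (275,388). The steel and nylon rods are still standing, and the wrist picture shows the rod in line with the tool. I'll carry it to the red tube.

```bash
python3 -m crank '[[0,2,-1.6,0,0,0,1.5],[0,5.5,-4.4,0,0,0,1.5],[0,9.5,-7.6,0,0,0,1.5],[0,13.5,-10.8,0,0,0,1.5],[0,17.5,-14,0,0,0,1.5]]' 60
python3 -m crank '[[0,4,-3.2,0,0,0,1.5],[0,8,-6.5,0,0,0,1.5],[0,12,-9.7,0,0,0,1.5],[0,15,-12.1,0,0,0,1.5],[0,17,-13.7,0,0,0,1.5]]' 60
python3 -m crank '[[0,0,0,0,0,0,1.5],[0,0,0,0,0,0,1.5]]' 60
python3 - <<'E'
from h import *
s=manip.get_state();r=rot(s["ee_rot"]);print(s["position"],s["width"],s["contact_force"],s["qpos"].round(2))
print("axis down",r.as_matrix()[:,0].round(3))
for n in("wrist","top","scene"):
    d=eyes.get_image(n);cv2.imwrite(f"pics/{n}4.png",d["color"]);W=cloud(d)
    hsv=cv2.cvtColor(d["color"],cv2.COLOR_BGR2HSV);red=((hsv[...,0]<8)|(hsv[...,0]>172))&(hsv[...,1]>150)
    near=(abs(W[...,0]-.503)<.05)&(abs(W[...,1]-.308)<.05)
    m=near&(W[...,2]>.089)&(W[...,2]<.104)&red
    q=W[m]
    if len(q)>15:
        A=np.c_[2*q[:,:2],np.ones(len(q))];c=np.linalg.lstsq(A,(q[:,:2]**2).sum(1),rcond=None)[0]
        print(n,len(q),"fit",c[:2].round(4),np.sqrt(c[2]+c[0]**2+c[1]**2).round(4),"encl",cv2.minEnclosingCircle(q[:,:2].astype(np.float32)))
    # rod lowest
    gold=(hsv[...,0]>15)&(hsv[...,0]<32)&(hsv[...,1]>80)
    m=(abs(W[...,0]-s["position"][0])<.05)&(abs(W[...,1]-s["position"][1])<.05)&(W[...,2]>.12)&(W[...,2]<.35)&gold
    q=W[m]
    if len(q)>10:
        print(n,"rod z",q[:,2].min().round(4),q[:,2].max().round(4))
        for a in np.arange(.15,.34,.02):
            t=q[abs(q[:,2]-a)<.01]
            if len(t)>5: print("  ",a.round(2),t.mean(0).round(4))
E
```

```text
clock: 5.32
position: [0.5187, 0.0581, 0.2803]
ee_rot: [0.673, 0.213, 0.675, -0.214]
contact_force: [0.3, -0.3, -4.0]
width: 0.0206
clock: 5.95
position: [0.5044, 0.2761, 0.28]
ee_rot: [0.673, 0.212, 0.675, -0.214]
contact_force: [-0.4, -0.7, -3.3]
width: 0.0207
clock: 6.2
position: [0.5051, 0.2736, 0.2808]
ee_rot: [0.674, 0.213, 0.675, -0.215]
contact_force: [1.0, 0.0, -4.0]
width: 0.0206
[0.50514536 0.27361748 0.28084733] 0.020628787781362207 [ 0.96426307  0.01035833 -3.95120294] [ 0.38  0.25  1.41 -0.    1.48  0.99]
axis down [-0.002 -0.002 -1.   ]
wrist 479 fit [0.5047 0.3091] 0.0235 encl ((0.5042075514793396, 0.3091375231742859), 0.02581826038658619)
wrist rod z 0.1754 0.3247
   0.17 [0.5093 0.2803 0.1777]
   0.19 [0.5094 0.2801 0.1901]
   0.21 [0.5096 0.2799 0.2104]
   0.23 [0.5097 0.2799 0.2305]
   0.25 [0.5098 0.2799 0.2505]
   0.27 [0.51   0.2798 0.2706]
   0.29 [0.5103 0.2797 0.2907]
   0.31 [0.5103 0.2795 0.3111]
   0.33 [0.5065 0.2743 0.3224]
top 105 fit [0.5023 0.309 ] 0.0238 encl ((0.5011227130889893, 0.31015706062316895), 0.026524001732468605)
top rod z 0.1748 0.3487
   0.19 [0.4982 0.2665 0.1902]
   0.21 [0.4991 0.2662 0.2098]
   0.23 [0.4992 0.2662 0.2304]
   0.25 [0.4992 0.2661 0.251 ]
   0.27 [0.4994 0.2655 0.271 ]
   0.29 [0.4989 0.2663 0.2901]
   0.31 [0.4997 0.2657 0.3106]
   0.33 [0.5012 0.2687 0.322 ]
scene 103 fit [0.5054 0.3075] 0.0241 encl ((0.5040950775146484, 0.3073064088821411), 0.028729593381285667)
scene rod z 0.1747 0.3346
   0.19 [0.5094 0.265  0.1902]
   0.21 [0.5098 0.2651 0.21  ]
   0.23 [0.5097 0.265  0.23  ]
   0.25 [0.51   0.2653 0.2497]
   0.27 [0.5086 0.2662 0.2684]
   0.29 [0.5015 0.2641 0.2903]
   0.31 [0.5008 0.2643 0.3106]
   0.33 [0.5055 0.2666 0.3254]
```

View pics/wrist4.png

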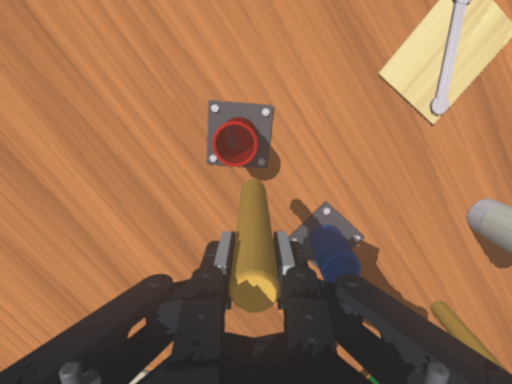

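View pics/scene4.png

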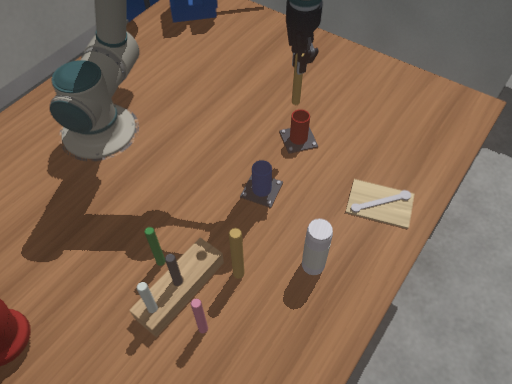

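The wrist picture shows the red tube mouth at (236,142), with the rod hanging straight and its lower end at (253,185). All three cameras put the mouth near (0.504,0.309). The rod's lower end is at z 0.175, so I'll centre it over the mouth and verify.

```bash
python3 -m crank '[[0,1,-0.7,0,0,0,1.5],[0,2,-1.4,0,0,0,1.5],[1.5,2.85,-2.1,0,0,0,1.5],[4,2.85,-2.1,0,0,0,1.5],[6,2.85,-2.1,0,0,0,1.5]]' 60
python3 -m crank '[[0,0,0,0,0,0,1.5],[0,0,0,0,0,0,1.5]]' 60
python3 - <<'E'
from h import *
s=manip.get_state();print(s["position"])
for n,b in(("wrist",(170,100,180,160)),("scene",(230,40,130,120)),("top",(60,150,130,110))):
    d=eyes.get_image(n);x,y,w,h=b;cv2.imwrite(f"pics/{n}5.png",cv2.resize(d["color"][y:y+h,x:x+w],(int(w*400/h),400),interpolation=cv2.INTER_CUBIC))
a=[cv2.imread(f"pics/{n}5.png") for n in("wrist","scene")];o=np.hstack(a);cv2.imwrite("pics/both5.png",cv2.resize(o,(800,int(400*800/o.shape[1]))))
E
```

```text
clock: 6.98
position: [0.504, 0.3104, 0.22]
ee_rot: [0.674, 0.213, 0.675, -0.214]
contact_force: [-0.6, 1.0, -3.8]
width: 0.0208
clock: 7.22
position: [0.5051, 0.3103, 0.2225]
ee_rot: [0.674, 0.214, 0.674, -0.213]
contact_force: [0.7, -0.2, -3.1]
width: 0.0208
[0.50514846 0.31032135 0.2224714 ]
```

View pics/both5.png

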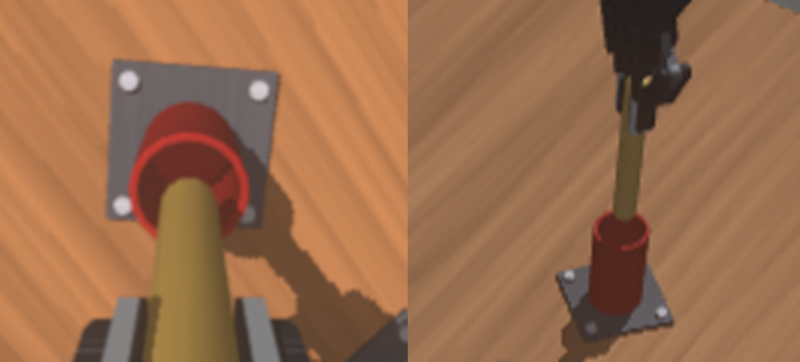

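The crops show the rod's end centred over the red mouth, at crop (188,185) in the wrist view and (625,218) in the scene view. I'll lower it slowly while watching the force.

```bash
python3 -m crank '[[1.2,0,0,0,0,0,1.5],[2.4,0,0,0,0,0,1.5],[3.6,0,0,0,0,0,1.5],[4.8,0,0,0,0,0,1.5],[6,0,0,0,0,0,1.5]]' 60
python3 -m crank '[[1,0,0,0,0,0,1.5],[2,0,0,0,0,0,1.5],[3,0,0,0,0,0,1.5],[4,0,0,0,0,0,1.5],[4.5,0,0,0,0,0,1.5]]' 60
python3 -m crank '[[0,0,0,0,0,0,1.5],[0,0,0,0,0,0,1.5]]' 60
```

```text
clock: 8.0
position: [0.5048, 0.3097, 0.1612]
ee_rot: [0.674, 0.213, 0.674, -0.214]
contact_force: [-0.7, -0.6, -2.7]
width: 0.0207
clock: 8.62
position: [0.5046, 0.3096, 0.1164]
ee_rot: [0.674, 0.213, 0.674, -0.214]
contact_force: [0.5, 1.2, -3.2]
width: 0.0207
clock: 8.88
position: [0.5052, 0.3099, 0.1176]
ee_rot: [0.674, 0.214, 0.674, -0.213]
contact_force: [0.3, 0.2, -3.1]
width: 0.0207
```

```bash
python3 -m crank '[[0.2,0,0,0,0,0,1.5],[0.4,0,0,0,0,0,1.5],[0.4,0,0,0,0,0,1.5]]' 40
python3 -m crank '[[0,0,0,0,0,0,2.4],[0,0,0,0,0,0,3],[0,0,0,0,0,0,4],[0,0,0,0,0,0,5],[0,0,0,0,0,0,5]]' 40
python3 -m crank '[[0,0,0,0,0,0,5],[0,0,0,0,0,0,5]]'
python3 - <<'E'
from h import *
d=eyes.get_image("wrist");cv2.imwrite("pics/w6.png",d["color"]);d=eyes.get_image("scene");cv2.imwrite("pics/s6.png",cv2.resize(d["color"][40:160,230:360],(650,600)))
E
```

```text
clock: 9.25
position: [0.5053, 0.3101, 0.1145]
ee_rot: [0.675, 0.214, 0.674, -0.213]
contact_force: [-0.8, 0.4, 4.5]
width: 0.0204
clock: 9.88
position: [0.5049, 0.3098, 0.1132]
ee_rot: [0.674, 0.214, 0.674, -0.214]
contact_force: [0.1, 0.0, -0.3]
width: 0.0502
clock: 10.12
position: [0.5049, 0.3098, 0.1132]
ee_rot: [0.674, 0.214, 0.674, -0.214]
contact_force: [-0.4, -0.7, 0.5]
width: 0.0498
```

View pics/w6.png

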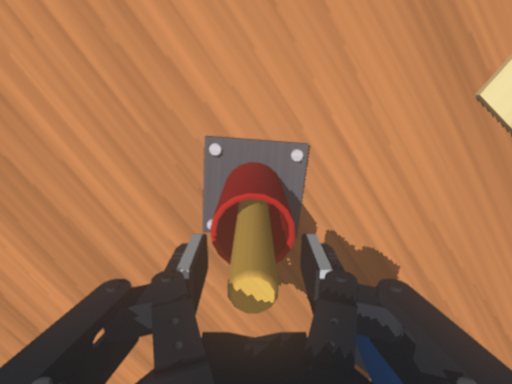

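View pics/s6.png

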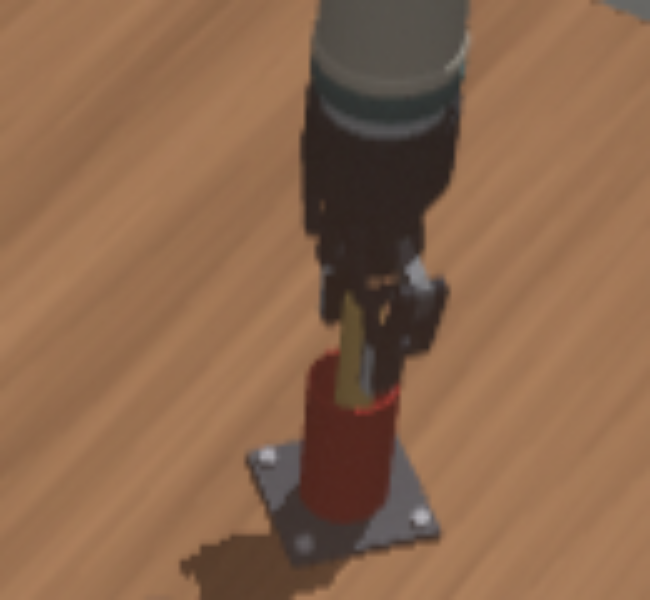

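The wrist picture shows the rod standing in the red tube, with its top at (254,292), midway between fingers that are clear on both sides. I'll withdraw straight up and back, then check.

```bash
python3 -m crank '[[-1.5,0,0,0,0,0,5],[-4,0,0,0,0,0,5],[-7,0,0,0,0,0,5],[-10,0,0,0,0,0,5],[-13,0,0,0,0,0,5]]'
python3 -m crank '[[0,-3,0,0,0,0,5],[0,-7,0,0,0,0,5],[0,-11,0,0,0,0,5],[0,-11,0,0,0,0,5],[0,-11,0,0,0,0,5]]'
python3 - <<'E'
from h import *
for n in("wrist","top","scene"):
    d=eyes.get_image(n);cv2.imwrite(f"pics/{n}7.png",d["color"]);W=cloud(d)
    for name,x,y in(("brass",.5045,.3095),("steel",.5287,-.2462),("nylon",.525,-.325)):
        lo=.1 if name=="brass" else .055
        m=(np.hypot(W[...,0]-x,W[...,1]-y)<.03)&(W[...,2]>lo)&(W[...,2]<.2);q=W[m]
        if len(q)<20: continue
        zt=np.percentile(q[:,2],97);b=q[q[:,2]<lo+.025].mean(0);mm=q[(q[:,2]>zt-.035)&(q[:,2]<zt-.008)].mean(0);t=q[q[:,2]>zt-.005].mean(0)
        print(n,name,"ztop",zt.round(4),"top",t.round(4),"side tilt deg",np.degrees(np.arctan2(np.hypot(*(mm-b)[:2]),(mm-b)[2])).round(1))
print(manip.get_state()["position"],manip.get_state()["contact_force"])
E
```

```text
clock: 10.85
position: [0.505, 0.3099, 0.2455]
ee_rot: [0.675, 0.214, 0.674, -0.213]
contact_force: [0.6, -0.1, 0.1]
width: 0.0499
clock: 11.48
position: [0.4423, 0.2203, 0.2444]
ee_rot: [0.675, 0.214, 0.673, -0.213]
contact_force: [0.2, 0.5, -0.5]
width: 0.0499
wrist brass ztop 0.1575 top [0.5047 0.3092 0.156 ] side tilt deg 0.3
top steel ztop 0.1612 top [ 0.5269 -0.2451  0.1592] side tilt deg 1.0
top nylon ztop 0.1607 top [ 0.5238 -0.3244  0.1587] side tilt deg 0.5
scene brass ztop 0.157 top [0.5068 0.3071 0.1553] side tilt deg 2.7
scene steel ztop 0.1616 top [ 0.5309 -0.247   0.1597] side tilt deg 1.8
scene nylon ztop 0.1613 top [ 0.5273 -0.3266  0.1596] side tilt deg 0.5
[0.44230863 0.22058121 0.24348676] [-0.38741655  0.19419116  0.1427763 ]
```

View pics/scene7.png

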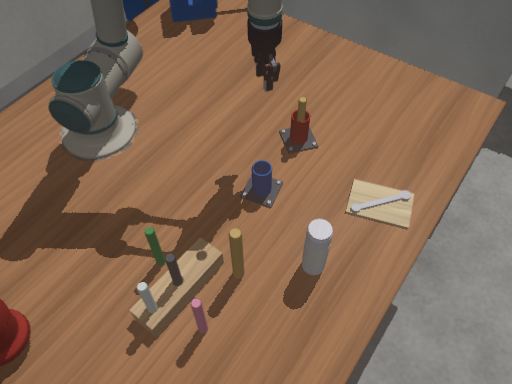

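The scene shows the brass drift standing in the red tube at (301,108). The steel (174,268) and nylon (147,297) are still in the block, and the gripper is clear. Its top is at 0.156 m, which is mouth plus 60 mm, so it's fully down.

```bash
python3 -c "
from rig import manip
print(manip.sign_off())"
```

```text
the job is handed in; nothing more can be done
None
```

The smaller brass drift is out of the wooden block and standing all the way down in the red tube. I handed the job in at about 11.5 s of robot time; the hand-in reports no verdict.

- **Brass drift:** its top is at 0.156 m, which is the 60 mm above the mouth expected when fully down. It leans under 3° and its top sits within about 3 mm of the tube's axis.
- **Steel and nylon drifts:** both are upright in their holes with a lean under 2°, and neither has moved.
- **Robot:** the gripper is clear of everything, and the forces I read stayed under about 7 N.
- **Disagreement between cameras:** the cameras differed by 2–5 mm on positions. That is somewhat more than the stated calibration but well inside the tolerances. The overhead camera's view of the tube gave no usable reading at the end, so the brass check rests on the wrist and scene cameras.

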